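Ready the laser edge gauge: straightedge flush, glass test cell held in the beam

ROBOT

A 7-joint arm with a two-finger parallel gripper is mounted at the origin on the work surface. World frame = base frame: x ahead of the robot, y to its left, z up, the work surface at z = 0. Lengths are in m, angles in rad, forces in N, time in s.
With the tool pointing down it reaches from about 0.425 to 0.925 m from the base axis. Payload 6.8 kg.
Tool frame: the origin (TCP) lies on the front face of the gripper's body, between the roots of the fingers; the fingertips stand 73 mm ahead of it and the grasp point (between the pads) lies 54 mm ahead of it (env.nose_length is the distance from the TCP to the fingertips, in m); z points along the fingers, y is the line along which they close (so a half turn about z gives the same grasp; the last joint's range is limited). The gripper opens to 85 mm and grips with 20 to 120 N. Pads are 22 mm wide; open, the fingers measure 114 mm over their backs; the gripper's body (76 mm by 85 mm) begins 54 mm behind the grasp point. The pads swing forward as they close: fully open they stand 13 mm farther back than shut.
Start: joints at [-0.108, 0.477, 0.022, 1.555, -0.011, 1.109, -0.083], TCP at [0.675, 0, 0.304] pointing down, gripper open.
Joint ranges: [-2.96, 2.96], [-0.34, 2.1], [-1.41, 1.46], [0.24, 2.44], [-1.37, 4.51], [0.17, 1.92], [-2.96, 2.96]. Speed limits (rad/s): [2.39, 2.39, 3.14, 3.14, 3.14, 3.14, 3.14].

INTERFACE

Orientations are given as a unit quaternion [w, x, y, z].
In Python, from cell import env, kin, camera, calibration, job gives the robot as it stands. The module is installed in compiled form; this text tells all that it offers. Calls block until the motion is done:
- env.reach(position, orientation): joint-space move of the TCP to a pose.
- env.movel(position, velocity=0.15, rot=None, stop_force=None): straight line of the TCP; rot=None keeps the orientation; velocity is the mean speed in m/s. With stop_force (N) it stops when the force on the tool has changed by that much, and returns True; else False.
- env.goto_joints(angles): joint-space move.
- env.grip(opening, f_grip=None): finger opening in m; f_grip is the grip in N (None keeps the last); returns when the fingers have stopped.
- env.dwell(seconds).
- kin.inverse_kinematics(position, orientation): joint angles nearest the present ones, or None.
- env.get_state(): the state.
- camera(name): name is "scene" or "side" or "wrist"; returns (picture, depth): 384x512x3 uint8, blue, green, red; 384x512 float32, m along the optical axis (not along the pixel's ray), 0 where there is no reading.
- calibration(name): a dict with "fx", "fy", "cx", "cy" (pixels), "rvec" (rotation vector, rad) and "tvec" (3), from world to camera coordinates, as OpenCV has them. Camera axes: x right, y down, z forward; pixel columns grow to the right and rows downward; lengths in m; the calibration is good to about 2 mm. The wrist camera is an equidistant fisheye: a pixel r from the principal point sees the ray r / f radians off the axis. A picture is of the moment at which its call begins: read the wrist's pose just before it. calibration takes no time and is no camera call; for the wrist camera it gives the pose at the moment of the call.
A pose or a line that the arm cannot do raises env.PlanningError and nothing moves.
- job.job_done(): hands the job in; it is judged then, once.
The state is a dict: "time": time; "qpos": joint angles; "joint_velocities": joint speeds; "joint_torque": joint torques, N m; "tcp_pos": TCP position; "orientation": TCP orientation; "force": force on the tool from outside, world axes, zero at the start; "torque": the same for the moment, N m; "opening": finger opening in m; "gripper_force": force on a finger pad.
Only numpy, scipy, OpenCV 4.12 (cv2) and the standard library are available. Lean on these libraries where they do the work, as an engineer would, in place of code of your own. Each camera call takes 0.05 s, during which the arm holds its last target. There are 200 camera calls.

TASK

Ready the laser edge gauge: lay the steel straightedge flat on the bench with a long edge flush against the front face of the gauge's base, roughly centred, and let go of it. Then pick up the glass test cell by its two white frosted faces, never touching its clear windows or tipping it over, and hold it upright in the red beam about midway between laser and target, so that the beam passes squarely through the middle of both windows. Finish while still holding the cell there, resting on nothing, with the straightedge still flush and the other things left where they were.

Things in the scene. Friction and masses are not known exactly. Their poses are not given: they have to be found in the camera images.
- gauge: Laser edge gauge, fixed; place and yaw vary. Dark steel base 90 (x) x 260 (y) x 12 mm high; origin at the centre of its underside, on the bench. Front face: long side at x = -45 mm, facing the robot. The red beam runs along its y axis, 70 mm up over the base's middle. Grey laser (50 x 40 mm, 98 mm high) at y = +108, nozzle end at +76; white target plate (60 mm wide, 95 high), face at y = -104.
- beam_mid (a point): Point on the red beam about midway between laser and target, 70 mm above the gauge's origin; axes as the gauge's (y along the beam). The gap between laser and target is open from above.
- rule: Loose steel straightedge with a wooden grip block. Blade 40 (x) x 160 (y) x 6 mm thick, lying flat; origin at the centre of its underside. Both long edges (x = +-20 mm) are alike (a thin black line marks one) and either may go against the gauge. Grip block 16 (x) x 40 (y) mm, standing upright at the centre, from 6 to 50 mm above the underside. About 0.32 kg (varies).
- cell: Loose solid glass test cell (cuvette), upright block 24 (x) x 22 (y) x 60 mm high; origin at the centre of its underside. Opaque white frosted faces at x = +-12 mm (22 mm wide, full height): grip here. Clear bluish windows at y = +-11 mm (18 mm wide): do not touch. About 80 g (varies). Starts on the cork stand, turned up to about 45 degrees either way.
- cell_mid (a point): Centre of the glass cell, 30 mm above its underside; axes as the cell's.
- window_a: Clear window of the cell at its +y side, 18 (x) x 3 (y) x 58 mm; origin at its centre, 9.5 mm from the cell's axis and 30 mm above its underside.
- window_b: Clear window of the cell at its -y side, same as window_a.
- stand: Fixed cork-topped wooden stand, 90 x 90 x 12 mm high, under the cell; origin at the centre of its underside. Stands on the robot's left or right, the straightedge on the other side.
- knife_green: Bystander: knife with green handle lying behind the gauge, about 235 mm long (handle -x, blade +x), 18 mm high; origin under the guard.
- knife_red: Bystander: knife with maroon handle lying behind the gauge, same size as the green one; origin under the guard.
- whetstone: Bystander: two-layer whetstone 50 (x) x 140 (y) x 26 mm; origin at the centre of its underside, in front of the robot.
- tin: Bystander: small brass-coloured tin, 44 mm diameter, 40 mm high; origin at the centre of its underside.
- scales: Bystander: pair of handle slabs (maroon below, green above) 40 x 120 x 16 mm; origin at the centre of the underside.
- oil: Bystander: amber oil bottle, 50 mm diameter, 110 mm high; origin at the centre of its underside.
Not all that is in view belongs to the job. What is shaped like the rule but turquoise is not meant. There is more than one size of the cell; the one meant has the size given above.

How it is judged:
On the way, in this order (a step that is already met when the one before it is completed fails the run):
1. the straightedge lies flat and let go, flush against the front face of the gauge's base (x of rule in the frame of gauge between -0.0677 and -0.0625 m and angle between the y axis of rule and the y axis of gauge, either way round below 0.03 rad and y of rule in the frame of gauge between -0.045 and 0.045 m and height (world z) of rule below 0.004 m and angle between rule's own z axis and vertical below 0.04 rad and contact force between the fingers and rule below 0.1 N), for 0.2 s.
2. the cell is gripped and lifted clear of its stand (contact force between the fingers and cell above 1 N and contact force between cell and stand below 0.05 N and height (world z) of cell above 0.03 m), for 0.2 s.
3. the cell is held upright in the beam (contact force between the fingers and cell above 1 N and contact force between cell and stand below 0.05 N and x of cell_mid in the frame of beam_mid between -0.006 and 0.006 m and y of cell_mid in the frame of beam_mid between -0.03 and 0.03 m and z of cell_mid in the frame of beam_mid between -0.015 and 0.015 m and angle between cell's own z axis and vertical below 0.12 rad and angle between the y axis of cell and the y axis of gauge, either way round below 0.12 rad and contact force between cell and gauge below 0.05 N and contact force between cell and rule below 0.05 N and linear speed of cell below 0.03 m/s), for 0.3 s.
At the end, for the whole second after the job is handed in: Straightedge flat, let go, within 2.7 mm and 0.03 rad of flush, centred within 45 mm; cell held by its frosted faces only, touching nothing else, still, upright and square to the beam within 0.12 rad, its centre within 6 mm sideways, 15 mm in height and 30 mm along the beam of the middle (all of step 1 and all of step 3 and not (contact force between the fingers and window_a above 0.5 N or contact force between the fingers and window_b above 0.5 N)); the arm keeps its last pose, push and grip.
It fails at once if a clear window of the cell is touched by the fingers (contact force between the fingers and window_a above 0.5 N or contact force between the fingers and window_b above 0.5 N).
It fails at once if the cell is tipped over (angle between cell's own z axis and vertical above 0.6 rad).
It fails at once if a bystander is moved by more than 30 mm (distance of any of knife_green, knife_red, whetstone, tin, scales, oil from where it was at the start of the episode above 0.03 m).
It also fails if it takes over 61 s, if anything falls off the work surface, if the arm or the gripper's body presses on something with over 40 N, if the wrist force passes 120 N, or if a joint passes its speed limit or range.

## Working session

There is one attempt and no reset: what is moved stays moved. The work goes in short steps, each a Python script; the robot and the scene stay as the last script left them, time stands still between calls to the robot, and variables do not carry over. Pictures are saved under pics/ and viewed, at most 10 in all, crops included, and the job is handed in when it is done.

```bash
mkdir -p pics; cat > h.py <<'E'
import numpy as np, cv2
from cell import env, kin, camera, calibration, job
def cloud(name):
    c=calibration(name); im,d=camera(name)
    R=cv2.Rodrigues(np.array(c["rvec"],float))[0]; t=np.array(c["tvec"],float).ravel()
    v,u=np.mgrid[:384,:512]
    p=np.stack([(u-c["cx"])/c["fx"]*d,(v-c["cy"])/c["fy"]*d,d],-1)
    w=(p-t)@R
    w[d==0]=np.nan
    return im,w
E
python3 - <<'E'
from h import *
for n in("scene","side"):
    im,w=cloud(n); cv2.imwrite(f"pics/{n}.png",cv2.resize(im,(800,600),interpolation=cv2.INTER_CUBIC)); np.savez(f"{n}.npz",im=im,w=w)
    c=calibration(n); R=cv2.Rodrigues(np.array(c["rvec"],float))[0]; print(n,c["fx"],-R.T@np.array(c["tvec"]).ravel())
print(env.get_state()["time"],env.nose_length)
E
```

```text
scene 439.9265794762799 [ 0.91468772 -0.68374496  1.04802929]
side 387.89345812865065 [0.04712077 0.91867161 0.75351723]
0.1 0.0726
```

View pics/scene.png

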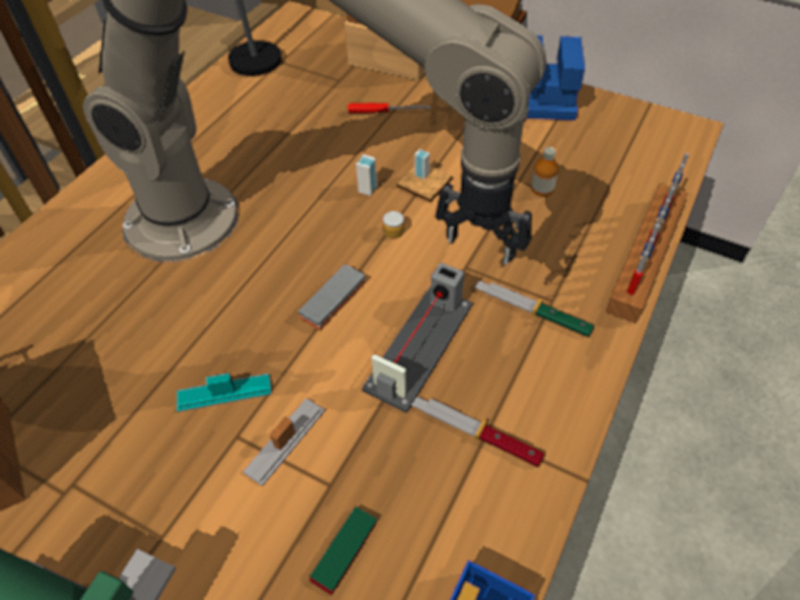

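View pics/side.png

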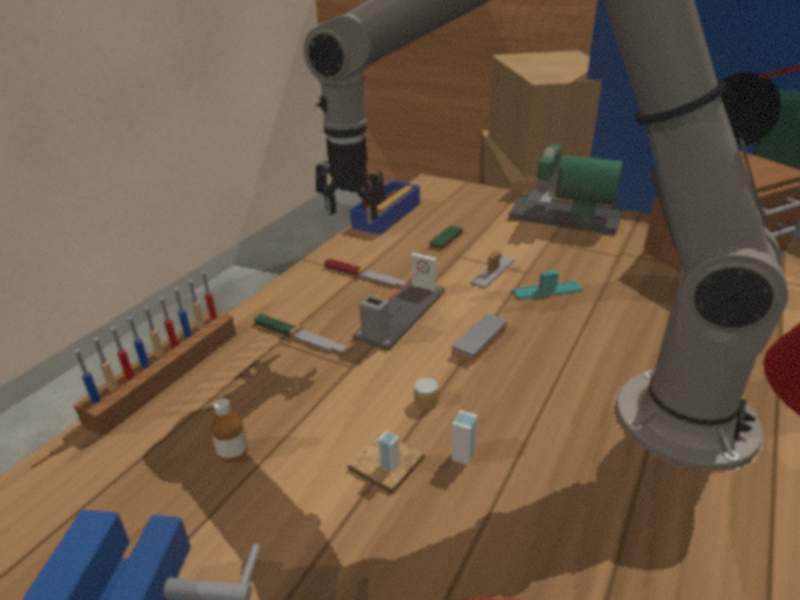

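The scene view shows the gauge base from (370,390) to (465,290), the rule at (285,440), and the cell on its stand at (422,163). The taller decoy is at (367,175). The side view agrees with this. Next I'll fit the poses from the depth data.

```bash
cat > fit.py <<'E'
from h import *
def rect(w,m,lab):
    p=w[m][:,:2]; r=cv2.minAreaRect((p*1000).astype(np.float32)); b=cv2.boxPoints(r)
    e=[b[1]-b[0],b[2]-b[1]]; L=max(e,key=np.linalg.norm); a=np.arctan2(L[1],L[0])
    print(lab,len(p),"c",np.round(r[0],1),"size",np.round(r[1],1),"long-axis yaw deg",round(np.degrees(a)%180,2),"z med",np.round(np.nanmedian(w[m][:,2])*1000,1))
E
python3 - <<'E'
from fit import *
def box(x0,y0,x1,y1):
    m=np.zeros((384,512),bool); m[int(y0*.64):int(y1*.64),int(x0*.64):int(x1*.64)]=1; return m
B={"scene":dict(base=(355,255,475,415),rule=(240,395,330,485),stand=(390,140,455,205)),
   "side":dict(base=(350,245,450,350),rule=(468,245,518,290),stand=(345,425,428,492))}
for n in B:
    f=np.load(n+".npz"); w,im=f["w"],f["im"].astype(int); z=w[...,2]*1000
    hsv=cv2.cvtColor(f["im"],cv2.COLOR_BGR2HSV)
    gray=hsv[...,1]<70
    b=box(*B[n]["base"]); print("table z",np.nanpercentile(z[b],[5,20]))
    rect(w,b&gray&(z>7)&(z<17),n+" base")
    rect(w,b&gray&(z>60),n+" towers")
    b=box(*B[n]["rule"]); rect(w,b&gray&(z>2)&(z<11),n+" rule")
    rect(w,b&(z>25),n+" grip"); rect(w,b&(z>45),n+" griptop")
    b=box(*B[n]["stand"]); rect(w,b&(z>7)&(z<16),n+" stand")
    rect(w,b&(z>20)&(z<85),n+" cell"); rect(w,b&(z>67)&(z<85),n+" celltop")
    print("cell z max",np.nanpercentile(z[b],[90,95,99]))
E
```

```text
table z [-0.33245232  1.6585277 ]
scene base 1679 c [595.5 -70.7] size [219.7 272.3] long-axis yaw deg 118.75 z med 14.2
scene towers 606 c [600.5 -59.9] size [252.2  60.8] long-axis yaw deg 89.16 z med 88.7
scene rule 663 c [ 443.4 -322.9] size [160.2 133.4] long-axis yaw deg 83.6 z med 8.2
scene grip 173 c [ 490.2 -327.9] size [41.3 17.8] long-axis yaw deg 86.33 z med 49.8
scene griptop 110 c [ 490.3 -327.7] size [40.6 17.8] long-axis yaw deg 86.73 z med 51.7
scene stand 357 c [394.2 364.2] size [138.3 206.7] long-axis yaw deg 113.04 z med 13.0
scene cell 142 c [403.  335.4] size [26.8 46.8] long-axis yaw deg 93.22 z med 55.0
scene celltop 45 c [403.2 343.6] size [27.8 26.9] long-axis yaw deg 87.18 z med 73.0
cell z max [ 57.54341448 334.62777184 349.40586825]
table z [0.22769201 1.81169938]
side base 872 c [ 646.1 -140.1] size [200.1 455.9] long-axis yaw deg 114.42 z med 14.0
side towers 418 c [594.5 -50. ] size [ 60.3 245.4] long-axis yaw deg 90.65 z med 84.7
side rule 166 c [ 483.6 -320.7] size [101.9 157.8] long-axis yaw deg 112.75 z med 8.1
side grip 71 c [ 486.2 -326.4] size [44.8 17.2] long-axis yaw deg 84.42 z med 44.0
side griptop 33 c [ 485.6 -325.3] size [42.  15.3] long-axis yaw deg 83.35 z med 51.7
side stand 710 c [410.3 334.5] size [90.9 91.5] long-axis yaw deg 174.87 z med 13.4
side cell 267 c [398.6 342.6] size [25.8 25.5] long-axis yaw deg 84.17 z med 56.2
side celltop 93 c [398.7 342.2] size [24.9 25.2] long-axis yaw deg 174.17 z med 72.3
cell z max [32.34115811 62.46269709 73.6258902 ]
```

Both views agree on rough poses: gauge near (597,-60), rule near (488,-327), cell near (400,342). Now I'll move over the objects and refine with top-down rectified wrist views.

```bash
cat >> h.py <<'E'
from scipy.spatial.transform import Rotation as Rn
def q(a):  # tool down, finger-closing axis at angle a from world x
    y=np.array([np.cos(a),np.sin(a),0]); z=np.array([0,0,-1.]); x=np.cross(y,z)
    r=Rn.from_matrix(np.stack([x,y,z],1)).as_quat(); return np.r_[r[3],r[:3]]
def qbest(pos,a):  # half-turn alternative with the smaller joint-7 angle
    o=[]
    for k in(0,np.pi):
        j=kin.inverse_kinematics(pos,q(a+k))
        if j is not None: o.append((abs(np.array(j)-env.get_state()["qpos"]).max(),k,j))
    o.sort(key=lambda t:t[0]); return q(a+o[0][1])
def wrist(name):
    c=calibration("wrist"); im,d=camera("wrist"); np.savez(name+".npz",im=im,d=d,**{k:np.array(c[k],float) for k in c}); return im,d,c
def ortho(f,x0,x1,y0,y1,z,s):  # s px/mm, image up=+x, left=+y ; mm in
    h=int((x1-x0)*s); wd=int((y1-y0)*s); r,cc=np.mgrid[:h,:wd]
    P=np.stack([(x1-r/s)/1e3,(y1-cc/s)/1e3,np.full(r.shape,z/1e3)],-1)
    R=cv2.Rodrigues(np.array(f["rvec"],float))[0]; p=P@R.T+np.array(f["tvec"],float).ravel()
    rho=np.hypot(p[...,0],p[...,1]); th=np.arctan2(rho,p[...,2]); k=th/np.maximum(rho,1e-9)
    return cv2.remap(f["im"],(f["fx"]*k*p[...,0]+f["cx"]).astype(np.float32),(f["fy"]*k*p[...,1]+f["cy"]).astype(np.float32),cv2.INTER_CUBIC)
def wcloud(f):
    v,u=np.mgrid[:384,:512]; a=(u-f["cx"])/f["fx"]; b=(v-f["cy"])/f["fy"]; r=np.hypot(a,b); k=np.tan(np.minimum(r,1.4))/np.maximum(r,1e-9)
    d=f["d"]; p=np.stack([a*k*d,b*k*d,d],-1); R=cv2.Rodrigues(np.array(f["rvec"],float))[0]
    w=(p-np.array(f["tvec"],float).ravel())@R; w[d==0]=np.nan; return w
E
python3 - <<'E'
from h import *
p=[.43,.30,.25]; env.reach(p,qbest(p,np.pi/2)); wrist("wc")
p=[.53,-.12,.30]; env.reach(p,qbest(p,np.pi/2)); wrist("wg")
p=[.50,-.30,.25]; env.reach(p,qbest(p,0)); wrist("wr")
st=env.get_state();print(st["time"],st["qpos"],st["tcp_pos"],st["force"])
O=[ortho(np.load("wg.npz"),500,700,-230,100,12,1.2), ortho(np.load("wr.npz"),390,590,-430,-230,6,1.6), ortho(np.load("wc.npz"),350,450,290,390,72,3)]
H=600;im=np.zeros((600,800,3),np.uint8)
im[:240,:396]=O[0][:240,:396]; im[250:570,:320]=O[1][:320,:320]; im[:300,420:720]=O[2][:300,:300]
cv2.imwrite("pics/o.png",im)
w=np.load("wc.npz")["im"]; im[310:600,400:786]=cv2.resize(w,(386,290)); cv2.imwrite("pics/o.png",im)
E
```

```text
4.35 [ 0.36121533  0.38330433  0.0886567   1.83945907 -0.0426903   0.92043566
  0.47326973] [ 0.50083756 -0.29851593  0.25014727] [ 0.98650269 -0.81587701 -0.35264286]
```

View pics/o.png

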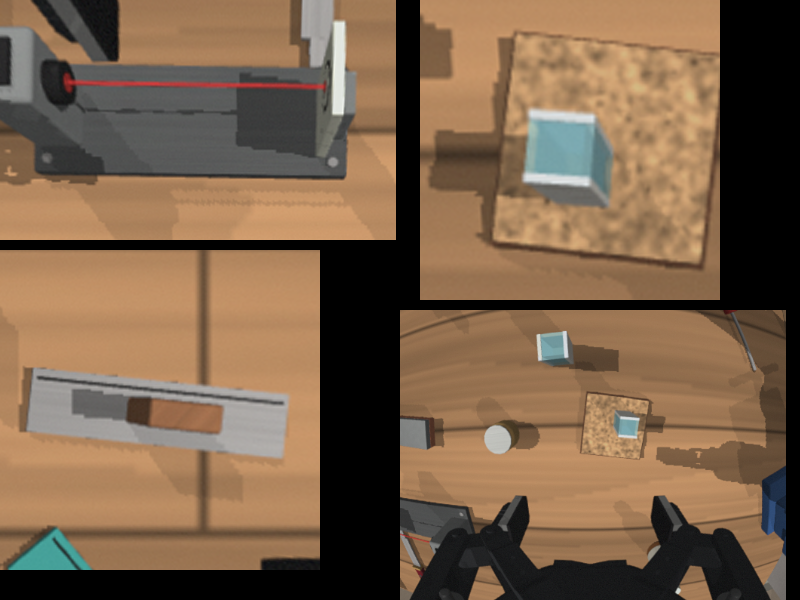

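The wrist ortho view (scaled 1.2, 1.6 and 3 px/mm) gives:
- **Cell:** its white faces point along ±x. The top corners are at (530,110) and (597,116), so yaw is about -5° and the centre about (400,342).
- **Rule:** corners at (35,368), (288,394), (280,458) and (26,430), so the centre is (488,-328) and yaw about -5.8°.
- **Gauge:** the front edge runs from (36,174) to (345,178), so yaw is about -0.8°.

I'll refine the front edge with code.

```bash
python3 - <<'E'
from h import *
def edge(f,x0,x1,y0,y1,z,s,falling,thr=70):
    im=ortho(f,x0,x1,y0,y1,z,s); S=cv2.cvtColor(im,cv2.COLOR_BGR2HSV)[...,1].astype(int)
    pts=[]
    for c in range(0,S.shape[1],4):
        col=S[:,c]<thr; i=np.where(col)[0]
        if len(i): pts.append(((y1-c/s),(x1-(i.max() if falling else i.min())/s)))
    p=np.array(pts,np.float32); l=cv2.fitLine(p,cv2.DIST_HUBER,0,.01,.01).ravel()
    m=l[1]/l[0]; print("x at mid y",round(float(l[3]+m*((y0+y1)/2-l[2])),2),"yaw deg",round(-np.degrees(np.arctan(m)),2),"rms",round(float(np.std(p[:,1]-l[3]-m*(p[:,0]-l[2]))),2),len(p))
f=np.load("wg.npz")
for z in (12,0): edge(f,540,580,-150,40,z,4,True)
edge(f,610,665,-80,30,12,4,False)
f2=np.load("wr.npz"); edge(f2,540,580,-150,-90,12,4,True)
edge(f2,460,515,-400,-360,6,4,True);edge(f2,460,515,-395,-360,6,4,False)
# beam
im=ortho(f,560,640,-130,-10,70,4).astype(int); r=im[...,2]-np.maximum(im[...,1],im[...,0]); p=[]
for c in range(0,r.shape[1],4):
    if r[:,c].max()>60: k=np.where(r[:,c]>60)[0]; p.append((-10-c/4,640-k.mean()/4))
p=np.array(p); m,b=np.polyfit(p[:,0],p[:,1],1); print("beam x at y=-60",m*-60+b,"yaw",-np.degrees(np.arctan(m)),len(p))
w=wcloud(f); z=w[...,2]*1000; ok=(z>60)&(z<110)&(abs(w[...,1]+.06)<.15)&(abs(w[...,0]-.6)<.06)
Y=w[...,1][ok]*1000; print("target front/laser", np.percentile(Y[Y<-100],[2,50,98]) if (Y<-100).any() else 0, np.percentile(Y[Y>0],[2,50,98]) if (Y>0).any() else 0)
cw=wcloud(np.load("wc.npz")); t=(cw[...,2]>.066)&(cw[...,2]<.08)&(np.hypot(cw[...,0]-.4,cw[...,1]-.342)<.03)
print("celltop",cv2.minAreaRect((cw[t][:,:2]*1000).astype(np.float32)))
E
```

```text
x at mid y 553.71 yaw deg -0.9 rms 0.2 190
x at mid y 557.15 yaw deg -0.95 rms 0.2 190
x at mid y 651.83 yaw deg -13.7 rms 5.49 110
x at mid y 548.3 yaw deg 17.21 rms 3.63 60
x at mid y 462.7 yaw deg -5.72 rms 0.11 40
x at mid y 503.41 yaw deg -6.02 rms 0.12 35
beam x at y=-60 601.0164402331184 yaw -0.7650455782481482 120
target front/laser [-184.19558473 -165.0637039  -111.62866499] [15.97348875 37.54654159 65.23667038]
celltop ((400.3078308105469, 343.56842041015625), (22.230430603027344, 24.211387634277344), 85.15415954589844)
```

```bash
python3 - <<'E'
from h import *
a=np.radians(-5.87); g=np.radians(-.85); P=lambda x,y,z:[x/1e3,y/1e3,z/1e3]
env.grip(.05); o=qbest(P(488.3,-328,140),a); env.reach(P(488.3,-328,140),o)
env.movel(P(488.3,-328,90),.1)
print("at",env.get_state()["tcp_pos"])
env.grip(0,40); s=env.get_state(); print("open",s["opening"],s["gripper_force"])
env.movel(P(488.3,-328,125),.15)
k=0 if np.dot(o,q(a))**2>.5 else np.pi
env.movel(P(522,-58,125),.2,rot=q(g+k))
s=env.get_state(); print(s["tcp_pos"],s["opening"],s["force"],s["time"])
print(env.movel(P(522,-58,86),.06,stop_force=4)); s=env.get_state(); print(s["tcp_pos"],s["force"])
z=s["tcp_pos"][2]
d=np.array([np.cos(g),np.sin(g)])*.025
print(env.movel([.522+d[0],-.058+d[1],z],.03,stop_force=8)); s=env.get_state(); print(s["tcp_pos"],s["force"],s["time"])
wrist("w3"); im,w=cloud("scene"); np.savez("s3.npz",im=im,w=w); cv2.imwrite("pics/s3.png",cv2.resize(im[150:290,140:330],(760,560),interpolation=cv2.INTER_CUBIC))
E
```

```text
at [ 0.4887743  -0.32815527  0.09057855]
open 0.01556918303606431 40.430989265441895
[ 0.52175443 -0.05931369  0.12495017] 0.015457564056937712 [-0.2270284  -0.13036823 -2.46726199] 8.2667
True
[ 0.52136567 -0.05803709  0.09016269] [ 0.90279017 -0.10449473  0.73859223]
True
[ 0.52164435 -0.05807348  0.09020552] [-0.29984642 -0.01683069  4.65212642] 9.1083
```

View pics/s3.png

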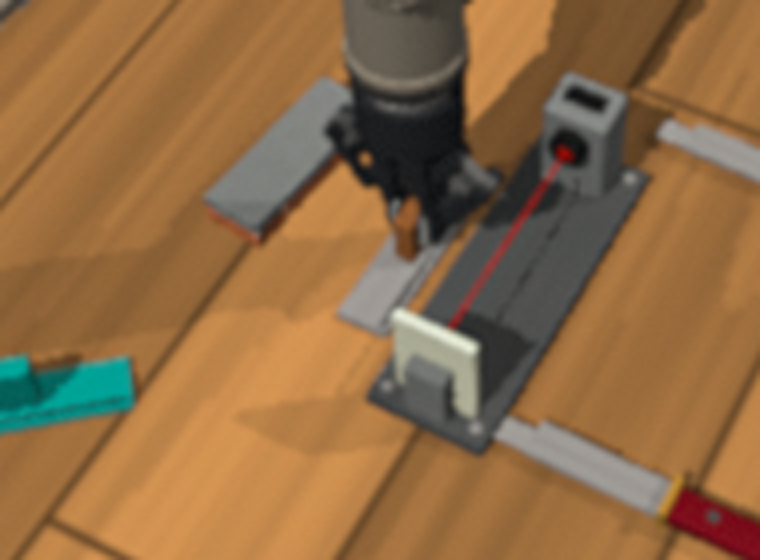

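The rule is on the bench, held parallel about 10 mm in front of the base at (410,260). The push stopped early because the vertical force was still settling, so I'll push on.

```bash
python3 - <<'E'
from h import *
g=np.radians(-.85); env.dwell(.2)
s=env.get_state(); p=np.array(s["tcp_pos"]); print(s["force"])
print(env.movel([p[0]+.025*np.cos(g),p[1]+.025*np.sin(g),p[2]+.0005],.025,stop_force=10)); s=env.get_state(); print(s["tcp_pos"],s["force"],s["torque"],s["time"])
wrist("w4"); im,w=cloud("scene"); cv2.imwrite("pics/s4.png",cv2.resize(im[150:290,140:330],(760,560),interpolation=cv2.INTER_CUBIC))
E
```

```text
[-0.39748581  0.30586115  5.21924381]
True
[ 0.52191559 -0.05808396  0.09025354] [-0.73032382  0.13021735  5.22333143] [0.00146621 0.05622483 0.03886561] 9.725
```

View pics/s4.png

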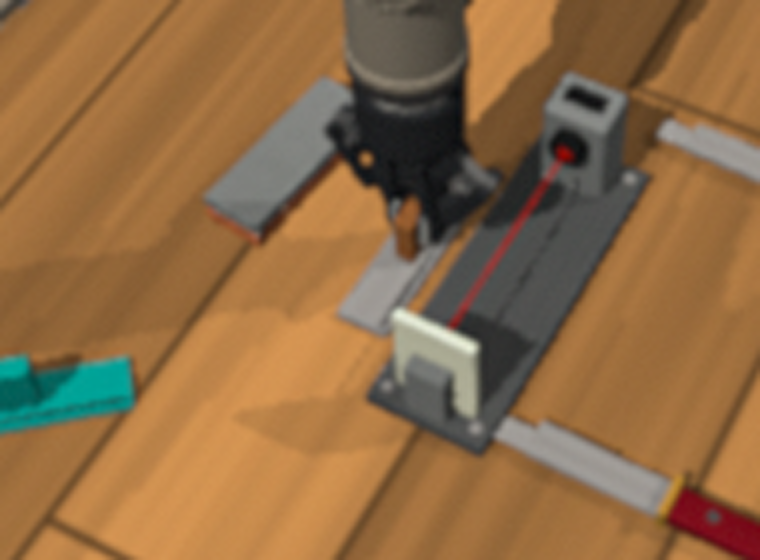

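A gap of about 13 mm remains between the blade corner at (385,332) and the base edge near (410,330). The stop was a transient at the start of the motion, so I'll step forward and read the settled force instead.

```bash
python3 - <<'E'
from h import *
g=np.radians(-.85); s=env.get_state(); p0=np.array(s["tcp_pos"]); c=np.array([.522,-.058]); 
u=np.array([np.cos(g),np.sin(g)])
def go(dm):
    env.movel([*(c+u*dm/1e3),.0908],.03); env.dwell(.08); s=env.get_state(); print(dm,np.round((np.array(s["tcp_pos"])-[*c,0])*1e3,2),np.round(s["force"],1),np.round(s["torque"],2)); return s["force"]
f=go(6)
for dm in np.arange(8,20,1.5):
    f=go(dm)
    if f[0]<-7: break
print(env.get_state()["time"]); wrist("w5")
im,w=cloud("scene"); cv2.imwrite("pics/s5.png",cv2.resize(im[150:290,140:330],(760,560),interpolation=cv2.INTER_CUBIC))
E
```

```text
6 [ 5.670e+00 -8.000e-02  9.035e+01] [-0.2 -0.4 -1.4] [-0.   -0.02 -0.  ]
8.0 [ 8.02 -0.12 90.7 ] [ 0.3  0.4 -3.3] [-0.08  0.    0.02]
9.5 [ 9.52 -0.12 90.8 ] [-1.3  0.1 -2. ] [-0.01  0.05 -0.03]
11.0 [11.02 -0.16 90.8 ] [-0.1 -0.6 -3. ] [-0.01 -0.01 -0.  ]
12.5 [12.5  -0.17 90.78] [ 0.2 -0.6 -3. ] [-0.03 -0.05  0.06]
14.0 [13.56 -0.23 90.66] [-2.2  0.3 -1.8] [-0.02  0.46 -0.  ]
15.5 [13.85 -0.25 90.42] [-4.4  0.5  0.8] [0.05 1.21 0.04]
17.0 [14.11 -0.26 90.45] [-9.6  0.7  6.7] [ 0.09  2.08 -0.02]
12.6
```

Contact was found about where predicted: TCP x stalled near 535.8. I'll ease the push, release, lift and check.

```bash
python3 - <<'E'
from h import *
g=np.radians(-.85); c=np.array([.522,-.058]); u=np.array([np.cos(g),np.sin(g)])
t=c+u*.0148; env.movel([*t,.0905],.03); env.grip(.045); env.dwell(.1)
s=env.get_state(); print(s["tcp_pos"],s["force"],s["opening"])
p=s["tcp_pos"]; env.movel([p[0],p[1],.2],.15)
env.movel([.47,-.058,.24],.2); wrist("w6"); print(env.get_state()["time"])
f=np.load("w6.npz")
im=ortho(f,500,600,-150,40,6,4); cv2.imwrite("pics/w6.png",im); print(im.shape)
E
```

```text
[ 0.53715999 -0.05822995  0.0906129 ] [ 0.16742479  0.1251158  -0.36874858] 0.04488307314672091
14.9167
(400, 760, 3)
```

View pics/w6.png

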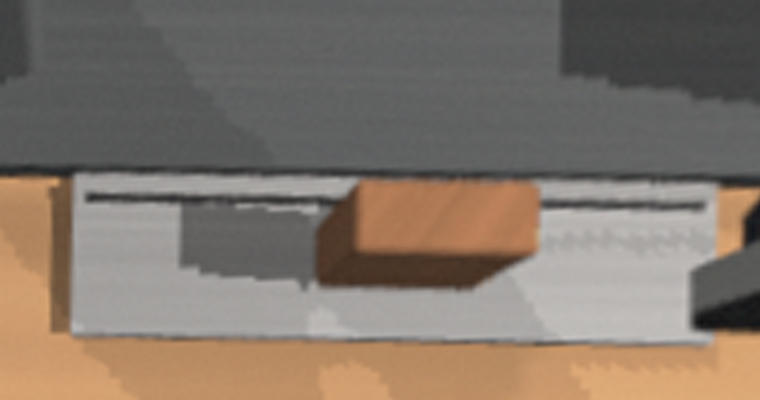

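In the ortho crop, the blade's top edge runs from (75,172) to (717,183) directly against the dark base edge. No wood shows between them, so the rule is flush and parallel. Now the cell.

```bash
python3 - <<'E'
from h import *
a=np.radians(-4.85); x,y=.4002,.3432
env.movel([.47,-.058,.26],.2)
o=qbest([x,y,.2],a); env.reach([x,y,.2],o); env.movel([x,y,.100],.1); env.dwell(.1)
s=env.get_state(); print(s["tcp_pos"],s["qpos"],s["force"])
wrist("w7"); im,w=cloud("side"); 
env.movel([x,y,.100],.05)
A=cv2.resize(im[250:330,190:310],(600,400),interpolation=cv2.INTER_CUBIC)
cv2.imwrite("pics/s7.png",A); print(s["time"])
E
```

```text
[0.40053325 0.3435255  0.10067642] [-0.7071      0.53108955 -0.15007301  2.04581727  0.14033211  0.57273051
 -1.03952247] [-0.22621742  0.80269254 -0.22337502]
17.9417
```

View pics/s7.png

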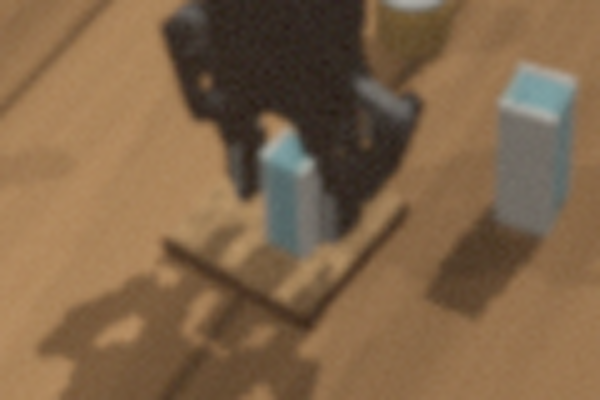

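The cell at (290,200) stands between the fingers at (240,180) and (345,195), with a white face toward the right finger and the blue window toward the camera. I'll grip and carry it.

```bash
python3 - <<'E'
from h import *
a=np.radians(-4.85); g=np.radians(-.85); x,y=.4002,.3432
env.grip(.028,25); env.grip(0,25); s=env.get_state(); print(s["opening"],s["gripper_force"],s["tcp_pos"])
env.movel([x,y,.14],.06); env.dwell(.25); env.movel([x,y,.25],.15)
s=env.get_state(); print(s["opening"],s["gripper_force"],s["force"])
R=Rn.from_quat(np.roll(s["orientation"],-1)).as_matrix(); k=0 if R[0,1]>0 else np.pi
env.movel([.6005,-.059,.25],.2,rot=q(g+k)); env.movel([.6005,-.059,.128],.08); env.dwell(.3)
s=env.get_state(); print(s["opening"],s["gripper_force"],s["tcp_pos"],s["force"],s["time"])
wrist("w8"); im,w=cloud("scene"); np.savez("s8.npz",im=im,w=w); im2,w2=cloud("side")
A=cv2.resize(im[140:280,210:330],(400,466),interpolation=cv2.INTER_CUBIC); B=cv2.resize(im2[140:260,210:310],(388,466),interpolation=cv2.INTER_CUBIC)
cv2.imwrite("pics/s8.png",np.hstack([A,B]))
E
```

```text
0.02360520541226293 27.075709998607635 [0.40019861 0.34319969 0.10004101]
0.0236469851894561 26.945655941963196 [-0.3263656   0.97333075 -1.38949327]
0.023641118721514337 26.9109445810318 [ 0.60057799 -0.0589965   0.12815948] [-0.61820229  0.24007451 -0.79407248] 25.1417
```

View pics/s8.png

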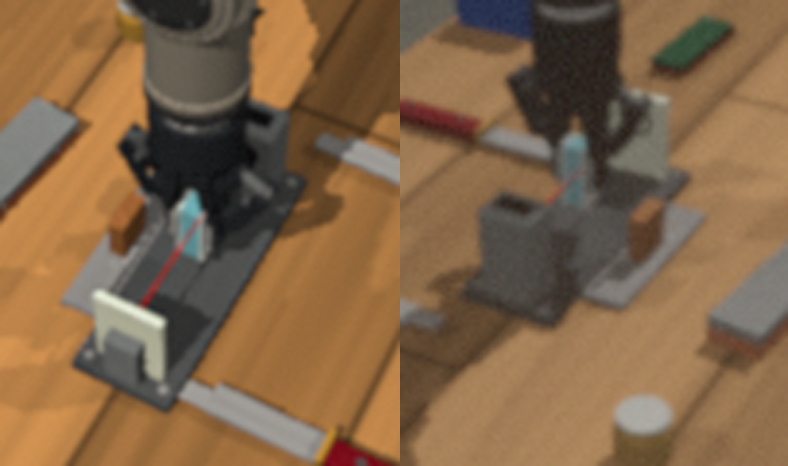

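In both views the cell is held upright and the beam enters the window near its middle, at (195,225) left and (572,180) right. The rule still lies against the base, and nothing is touching the cell except the fingers.

```bash
python3 -c "
from h import *
print(job.job_done())"
```

```text
the job is handed in; nothing more can be done
None
```

I handed the job in at about 25 s of the allowed 61 s, with the straightedge flush against the gauge and released, and the cell held upright by its frosted faces in mid-beam; no verdict came back, and I checked the final pose only from the cameras and arm readings.

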